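# Set the soup warmer to keep-warm and lock its keys

### The arm

A 6-joint arm with a two-finger parallel gripper is mounted at the origin on the work surface. World frame = base frame: x ahead of the robot, y to its left, z up, the work surface at z = 0. Lengths are in m, angles in rad, forces in N, time in s.
With the tool pointing down it reaches from about 0.15 to 0.775 m from the base axis. Payload 6.1 kg.
Tool frame: the origin (TCP) lies between the finger pads; the fingertips stand 14 mm ahead of it and the grasp point (between the pads) lies 5 mm behind it; y points along the fingers, x is the direction in which the jaws open and shut, and the axes are right-handed (so a half turn about y gives the same grasp; the last joint's range is limited). The gripper opens to 85 mm and grips with 20 to 120 N. Pads are 22 mm wide; open, the fingers measure 114 mm over their backs; the gripper's body (76 mm by 85 mm) begins 54 mm behind the grasp point. The pads swing forward as they close: fully open they stand 13 mm farther back than shut.
Start: joints at [1.292, 0.126, -0.04, 1.405, 0, 1.571], TCP at [0.144, 0.505, 0.221] pointing down, gripper open.
Joint ranges: [-2.72, 2.72], [-0.95, 1.95], [-1.27, 1.35], [-1.78, 2.02], [-1.46, 1.47], [-3.14, 3.14]. Speed limits (rad/s): [2.39, 2.39, 3.01, 3.14, 3.14, 3.14].

### API

Orientations are given as a unit quaternion [x, y, z, w].
In Python, from plant import * gives the robot as it stands. The module is installed in compiled form; this text tells all that it offers.
- The arm moves only by the shell command python3 -m creep 'ROWS' [FORCE]. ROWS is JSON, a list of rows, each a list of 7 numbers: the turn, a rotation vector about the tool's x, y, z in rad, then the shift along the tool's x, y, z in cm, then the finger opening in cm, from 0 to 8.54. A call has 1 to 20 rows; each row is the pose to reach, as a shift and turn from the pose commanded when the call began, along the tool's axes at that moment; what a row does not reach only later rows make up. A row lasts 1/10 s, in which the tool goes at most 50 mm and 8.59 degrees, less where a joint would pass 70% of its speed; a pose out of reach is approached as far as the arm can. A call with a gripper value outside its range is refused whole. The fingers move at their own pace and stop on an object; FORCE is the grip in N (left out, the last holds). Time passes only in rows, so rows that repeat a pose let the fingers close. It gives the time, the measured TCP pose, the force and the opening at its end, in the units of the state.
- state(): the state, without advancing time (a new reading comes with each control period).
- get_image(name): name is "scene" or "top"; returns the picture (420x560x3 uint8, red, green, blue); there is no depth.
- calibration(name): a dict with "camera_matrix" (3x3 intrinsics, pixels), "R" (3x3) and "t" (3): a world point X has camera coordinates R X + t. Camera axes: x right, y down, z forward; pixel columns grow to the right and rows downward; lengths in m; the calibration is good to about 2 mm. A picture is of the moment at which its call begins. calibration takes no time and is no camera call.
- finish_job(): hands the job in, once; it reports no verdict.
The state is a dict: "time_s": time; "joint_pos": joint angles; "joint_velocities": joint speeds; "tau": joint torques, N m; "ee_pos": TCP position; "tcp_rot": TCP orientation; "contact_force": force on the tool from outside, world axes, zero at the start; "torque": the same for the moment, N m; "width": opening from 0.0 (shut) to 1.0 (fully open).
Only numpy, scipy, OpenCV 4.12 (cv2) and the standard library are available. Lean on these libraries where they do the work, as an engineer would, in place of code of your own. Each camera call takes 0.05 s, during which the arm holds its last target.

### The job

The soup pot is on for self-service: on the induction warmer, press the long keep-warm bar key at the left end of the key row and let it up. Then lock the keypad against the guests: with both fingertips press the minus and plus keys, the two round keys either side of the display, down together, hold them both fully down for three seconds, and let go. Never press minus or plus alone, do not press the round power key at the right end, pick nothing up, and leave the pot, the glasses and the bottle where they stand.

Things in the scene. Friction and masses are not known exactly. Their poses are not given: they have to be found in the camera images.
- warmer: induction warmer of brushed steel, fixed, 300 mm wide (y) x 370 deep (x) x 65 high, black glass plate on top. Origin: centre of its footprint on the table; x to its back, y to its left, z up; its front with the keys faces -x. Its front 80 mm is a panel sloping down 12 degrees to the front edge (48 mm high), with one row of four light-grey keys on a black strip
- display (a point): middle of the small dark display window (30 mm along the row, 26 mm up the slope), on the panel face; the middle of the key row, 144 mm in front of the warmer's origin and 57 mm above the table. Left to right as the user at the front sees it (+y to -y): keep-warm bar at +85 mm along the row, minus +30, display 0, plus -30, power -85
- key_minus_top (a point): round minus key left of the display, 20 mm across: middle of its top face, 6.5 mm off the panel when up. x axis up the slope (away from the user), y along the row to the left, z straight out of the panel
- key_plus_top (a point): round plus key right of the display, 20 mm across, 60 mm from the minus key centre to centre: middle of its top face, 6.5 mm off the panel when up. x axis up the slope (away from the user), y along the row to the left, z straight out of the panel
- key_warm_top (a point): keep-warm key, a bar 36 mm long along the row and 18 mm wide, at the left end: middle of its top face, 6.5 mm off the panel when up. x axis up the slope (away from the user), y along the row to the left, z straight out of the panel
- key_power_top (a point): round power key, 20 mm across, at the right end of the row (not to be pressed): middle of its top face, 6.5 mm off the panel when up. x axis up the slope (away from the user), y along the row to the left, z straight out of the panel
- key_minus (a joint): minus key, joint value: how far it is pressed in, 0 (up) to 0.004 m (fully down); it starts to move at about 1.2 N, takes 4 N to go fully down and springs back up when let go
- key_plus (a joint): plus key, joint value: how far it is pressed in, 0 (up) to 0.004 m (fully down); it starts to move at about 1.2 N, takes 4 N to go fully down and springs back up when let go
- key_warm (a joint): keep-warm bar key, joint value: how far it is pressed in, 0 (up) to 0.004 m (fully down); it starts to move at about 1.2 N, takes 4 N to go fully down and springs back up when let go
- key_power (a joint): power key, joint value: how far it is pressed in, 0 (up) to 0.004 m (fully down); it starts to move at about 1.2 N, takes 4 N to go fully down and springs back up when let go
- pot: lidded steel soup pot on the warmer's glass plate, 187 mm across the lid, 127 mm high to the top of its black knob, two loop handles at its left and right reach 122 mm from its middle at 74 mm above its foot; not to be moved. Origin: centre of its underside, about 190 mm behind the key row
- glass_a: clear drinking glass standing upside down on the table left of the warmer, 68 mm across the mouth, 105 mm high; not to be moved. Origin: centre of its foot on the table
- glass_b: second glass of the same kind, also left of the warmer; not to be moved. Origin: centre of its foot on the table
- sauce: brown sauce bottle, 58 mm across, 190 mm high, standing right of the warmer; not to be moved. Origin: centre of its underside

How it is judged:
On the way, in this order (a step that is already met when the one before it is completed fails the run):
1. the keep-warm bar key is pressed down by the fingers, the other keys up (value of joint key_warm above 0.0028 m and contact force between key_warm and the fingers above 0.5 N and value of joint each of key_minus, key_plus, key_power below 0.001 m), for 0.1 s.
2. the keep-warm key is let up (value of joint each of key_minus, key_plus, key_warm, key_power below 0.001 m), for 0.1 s.
3. minus and plus are held down together by the fingertips for three seconds (2.7 s and more counts) (value of joint each of key_minus, key_plus above 0.0028 m and value of joint each of key_warm, key_power below 0.001 m and contact force between each of key_minus, key_plus and the fingers above 0.5 N), for 2.7 s.
At the end, for the whole second after the job is handed in: after keep-warm was pressed and let up and then minus and plus were held down together (each at least 2.8 of 4 mm) for at least 2.7 s, all four keys are up again (within 1 mm), and the pot, glasses and bottle stand upright within 20 mm of where they were (all of step 2 and distance of each of pot, glass_a, glass_b, sauce from where it was at the start of the episode below 0.02 m and angle between each of pot, glass_a, glass_b, sauce's own z axis and vertical below 0.2 rad); the robot touches nothing.
It fails at once if minus is pressed down without plus (value of joint key_minus above 0.0028 m and value of joint key_plus below 0.0008 m).
It fails at once if plus is pressed down without minus (value of joint key_plus above 0.0028 m and value of joint key_minus below 0.0008 m).
It fails at once if the power key is pressed (value of joint key_power above 0.002 m).
It fails at once if the pot, a glass or the bottle is moved more than 20 mm, lifted or tipped (not (distance of each of pot, glass_a, glass_b, sauce from where it was at the start of the episode below 0.02 m and angle between each of pot, glass_a, glass_b, sauce's own z axis and vertical below 0.2 rad)).
It also fails if it takes over 45 s, if anything falls off the work surface, if the arm or the gripper's body presses on something with over 40 N, if the wrist force passes 120 N, or if a joint passes its speed limit or range.

## Working session

There is one attempt and no reset: what is moved stays moved. The work goes in short steps, Python scripts to look and compute and a shell command to move; the robot and the scene stay as the last step left them, time stands still between calls to the robot, and variables do not carry over. Pictures are saved under pics/ and viewed, and the job is handed in when it is done.

```bash
mkdir -p pics; python3 - <<'E'
from plant import *
import cv2
for n in ("scene","top"):
    im=get_image(n); cv2.imwrite(f"pics/{n}0.png",im[:,:,::-1])
    c=calibration(n); print(n,c)
print(state())
E
```

```text
scene {'camera_matrix': array([[508.52048057,   0.        , 287.46041067],
       [  0.        , 508.52048057, 209.62104156],
       [  0.        ,   0.        ,   1.        ]]), 'R': array([[ 0.19818399,  0.98005079,  0.01495201],
       [ 0.76819009, -0.14583123, -0.62339172],
       [-0.60877508,  0.13503224, -0.78176672]]), 't': array([-0.14635062, -0.39794136,  1.42338989])}
top {'camera_matrix': array([[479.60259156,   0.        , 282.56332005],
       [  0.        , 479.60259156, 201.92701995],
       [  0.        ,   0.        ,   1.        ]]), 'R': array([[-0.02900348, -0.99956615, -0.00513024],
       [-0.99723833,  0.02928623, -0.06824975],
       [ 0.06837038,  0.00313659, -0.99765508]]), 't': array([0.05605352, 0.57321388, 1.12417515])}
{'time_s': 0.1, 'joint_pos': array([ 1.29201472e+00,  1.26304970e-01, -4.04812213e-02,  1.40541199e+00,
       -6.50688373e-06,  1.57081075e+00]), 'joint_velocities': array([-1.01366505e-03,  4.44109211e-05,  4.18455590e-03,  1.35959281e-04,
        2.91031210e-04, -3.21914645e-04]), 'tau': array([ 1.59348700e-03, -4.36907208e+01,  3.53603840e+01,  1.38641498e-02,
        1.73131662e-04,  5.05400607e-06]), 'ee_pos': array([0.14436949, 0.5043656 , 0.22012588]), 'tcp_rot': array([ 0.56492348,  0.42528194, -0.42607068, -0.56432306]), 'contact_force': array([ 1.05569879,  0.26338379, -0.27483482]), 'torque': array([0.02303679, 0.02694366, 0.03448205]), 'width': 0.9984775303422954}
```

View pics/scene0.png

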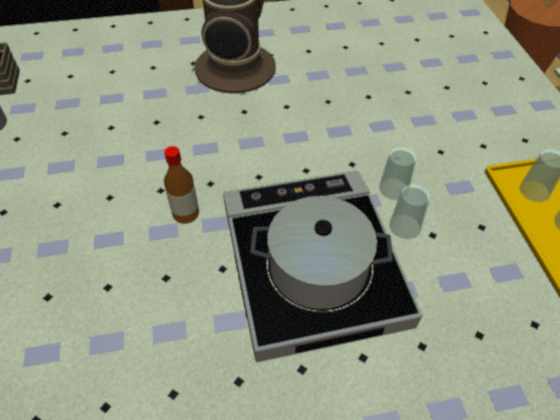

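View pics/top0.png

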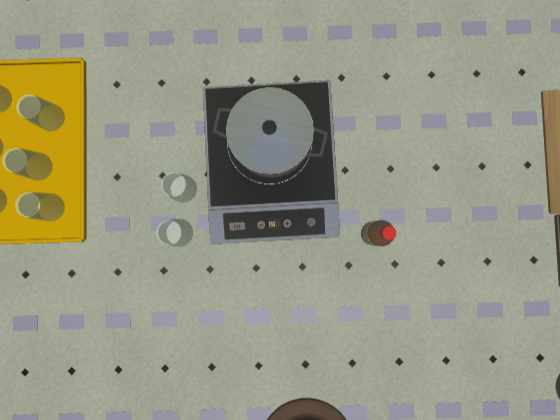

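```bash
python3 - <<'E'
from scipy.spatial.transform import Rotation as R
print(R.from_quat([ 0.56492348,  0.42528194, -0.42607068, -0.56432306]).as_matrix().round(3))
E
```

```text
[[ 0.275 -0.    -0.961]
 [ 0.961 -0.001  0.275]
 [-0.001 -1.    -0.   ]]
```

The scene view shows the warmer with its key strip at about (240..350, 190), glasses at (397,173) and (408,212), and the bottle at (180,185). The top view shows the keys at row ~224: bar 237, minus 261, display 272, plus 287, power 311. I'll measure these now.

```bash
cat > h.py <<'E'
import numpy as np, cv2
from plant import *
def ray(n,u,v):
    c=calibration(n); K,R,t=c["camera_matrix"],c["R"],c["t"]
    d=R.T@np.linalg.solve(K,[u,v,1.]); return -R.T@t,d
def onz(n,u,v,z):
    o,d=ray(n,u,v); return o+d*(z-o[2])/d[2]
def proj(n,X):
    c=calibration(n); p=c["camera_matrix"]@(c["R"]@np.asarray(X)+c["t"]); return p[:2]/p[2]
def two(a,b):
    A=[];B=[]
    M=np.zeros((3,3));m=np.zeros(3);rs=[]
    for n,p in (("top",a),("scene",b)):
        o,d=ray(n,*p); d/=np.linalg.norm(d); P=np.eye(3)-np.outer(d,d); M+=P;m+=P@o; rs.append((o,P))
    X=np.linalg.solve(M,m); return X,[np.linalg.norm(P@(X-o)) for o,P in rs]
E
python3 - <<'E'
import cv2
a=cv2.imread("pics/top0.png")[195:250,200:345]; cv2.imwrite("pics/t1.png",cv2.resize(a,None,fx=5.5,fy=5.5,interpolation=cv2.INTER_CUBIC))
a=cv2.imread("pics/scene0.png")[165:225,215:375]; cv2.imwrite("pics/s1.png",cv2.resize(a,None,fx=5,fy=5,interpolation=cv2.INTER_CUBIC))
E
```

```text
(no output)
```

View pics/t1.png

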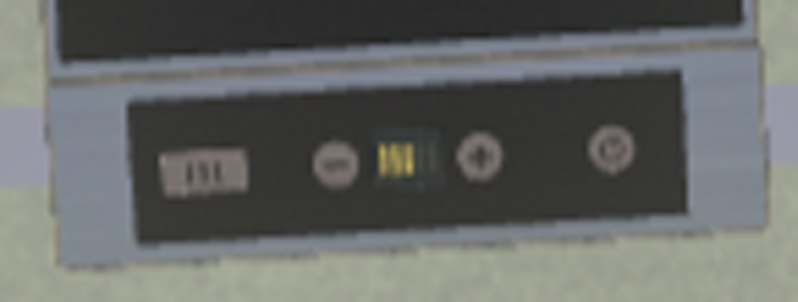

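View pics/s1.png

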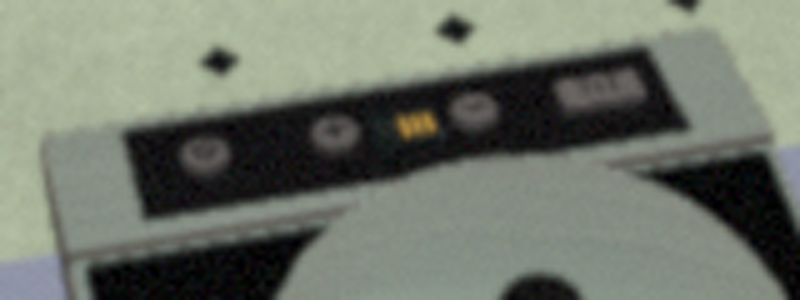

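The enlargements show all four keys clearly. In the top crop they are the bar at (205,172), minus (336,164), plus (480,157) and power (611,150). In the scene crop they are power (205,156), plus (336,134), minus (474,110) and bar (600,90).

```bash
python3 - <<'E'
from h import *
seeds={"top":[(205,172),(336,164),(480,157),(611,150)],"scene":[(600,90),(474,110),(336,134),(205,156)]}
cfg={"top":((195,200),5.5),"scene":((165,215),5)}
C={}
for n in seeds:
    im=cv2.imread(f"pics/{n}0.png"); (r0,c0),f=cfg[n]
    g=im.min(2).astype(float); out=[]
    for i,(x,y) in enumerate(seeds[n]):
        u,v=c0+(x+.5)/f-.5,r0+(y+.5)/f-.5
        hw=11 if i==0 else 6
        r,c=int(round(v)),int(round(u)); 
        w=np.clip(g[r-6:r+7,c-hw:c+hw+1]-52,0,45)  # soft mask
        m=(w>12).astype(np.uint8); k,l=cv2.connectedComponents(m)
        l0=l[6,hw] or l[6,hw-2] or l[5,hw+2]
        # blob
        mm=cv2.dilate((l==l0).astype(np.uint8),np.ones((3,3),np.uint8)); w=np.where(mm>0,np.minimum(w,25),0)
        yy,xx=np.mgrid[r-6:r+7,c-hw:c+hw+1]
        out.append(((w*xx).sum()/w.sum(),(w*yy).sum()/w.sum())); print(n,i,(round(u,1),round(v,1)),np.round(out[-1],2),w.sum())
    C[n]=out
P=[]
for a,b in zip(C["top"],C["scene"]):
    X,e=two(a,b); P.append(X); print("tri",X.round(4),np.round(e,4),"top@z",onz("top",*a,.0635).round(4),"scene@z",onz("scene",*b,.0635).round(4))
P=np.array(P); print(np.linalg.norm(np.diff(P,axis=0),axis=1))
T=np.array([onz("top",*a,.0635) for a in C["top"]]); print(np.linalg.norm(np.diff(T,axis=0),axis=1))
S=np.array([onz("scene",*a,.0635) for a in C["scene"]]); print(np.linalg.norm(np.diff(S,axis=0),axis=1))
for Q in(P,T,S):
    s=np.array([.085,.03,-.03,-.085]); k=np.polyfit(s,Q,1); print("mid",k[1].round(4),"dir",k[0].round(4),"yaw",np.arctan2(-k[0][0],k[0][1]))
for n,p in (("glass_a",(177,187)),("glass_b",(173,233))): print(n,onz("top",*p,.105))
print("sauce",onz("top",389,233,.19))
E
```

```text
top 0 (236.9, 225.9) [236.48 225.84] 3389.0
top 1 (260.7, 224.4) [260.64 224.46] 1532.0
top 2 (286.9, 223.1) [286.79 223.01] 1500.0
top 3 (310.7, 221.9) [310.79 221.67] 1558.0
scene 0 (334.6, 182.6) [334.57 182.54] 2330.0
scene 1 (309.4, 186.6) [309.36 186.6 ] 1063.0
scene 2 (281.8, 191.4) [281.56 191.32] 963.0
scene 3 (255.6, 195.8) [255.6  195.65] 942.0
tri [0.5199 0.1459 0.0604] [0.0006 0.0006] top@z [0.5199 0.1461 0.0635] scene@z [0.5224 0.1443 0.0635]
tri [0.5214 0.0905 0.0608] [0.0005 0.0005] top@z [0.5214 0.0908 0.0635] scene@z [0.5236 0.0894 0.0635]
tri [0.523  0.0305 0.0603] [0.0004 0.0004] top@z [0.523  0.0309 0.0635] scene@z [0.5256 0.0295 0.0635]
tri [ 0.5245 -0.0246  0.0601] [0.0004 0.0004] top@z [ 0.5245 -0.024   0.0635] scene@z [ 0.5272 -0.0253  0.0635]
[0.05541572 0.06000726 0.0551329 ]
[0.05533076 0.05988893 0.05497927]
[0.05499674 0.05985272 0.05491519]
mid [0.5222 0.0606 0.0604] dir [-0.0272  1.0025  0.0021] yaw 0.02714661553563831
mid [0.5222 0.0609 0.0635] dir [-0.0267  1.0005  0.    ] yaw 0.02672090151568546
mid [0.5247 0.0595 0.0635] dir [-0.0289  0.9981 -0.    ] yaw 0.028922663151188382
glass_a [0.6087361  0.27170611 0.105     ]
glass_b [0.5073535  0.28193127 0.105     ]
sauce [ 0.49380604 -0.17410769  0.19      ]
```

Checks: the triangulated spacings are 55.4, 60.0 and 55.1 mm against the given 55, 60 and 55. The heights come out at 60–63 mm against an expected 63.4, and the two views differ by about 2 mm in x. Next I'll work out the hover above the bar, with the fingers shut and square to the panel.

```bash
cat >> h.py <<'E'
from scipy.spatial.transform import Rotation as Rot
yaw=0.0275; th=np.radians(12)
ROW=np.array([-np.sin(yaw),np.cos(yaw),0]); FW=np.array([np.cos(yaw),np.sin(yaw),0])
N=-np.sin(th)*FW+np.array([0,0,np.cos(th)])
MID=np.array([.5231,.0603,.0634])
RT=np.column_stack([ROW,-N,np.cross(ROW,-N)])
def go(row,h,L=.014,up=0.):
    "delta to bring tips at MID+row along ROW, h above key tops"
    s=state(); R0=Rot.from_quat(s["tcp_rot"]); p=MID+ROW*row+N*(h+L)+up*(-RT[:,2])
    d=R0.as_matrix().T@(p-s["ee_pos"])*100; r=(R0.inv()*Rot.from_matrix(RT)).as_rotvec()
    print("t",round(s["time_s"],2),"target",p.round(4),"turn",r.round(4),"shift cm",d.round(3),"F",s["contact_force"].round(2),"w",round(s["width"],3))
E
python3 -c "
from h import *
go(.085,.04)"
```

```text
t 0.1 target [0.5095 0.145  0.1162] turn [-0.208  -0.305  -0.0335] shift cm [-24.489  10.425 -44.998] F [ 1.06  0.26 -0.27] w 0.998
```

```bash
python3 -m creep '[[-0.03,-0.04,0,-2,0,-3.5,6],[-0.05,-0.08,0,-4,0,-7,4],[-0.08,-0.12,-0.01,-6,0,-11,2],[-0.1,-0.15,-0.02,-8,0,-15,0],[-0.13,-0.2,-0.02,-10.5,0,-19,0],[-0.16,-0.25,-0.03,-12.5,0,-23,0],[-0.208,-0.305,-0.033,-14.5,0,-27,0],[-0.208,-0.305,-0.033,-17,1,-31,0],[-0.208,-0.305,-0.033,-19,2,-35,0],[-0.208,-0.305,-0.033,-21,3,-39,0],[-0.208,-0.305,-0.033,-23,4,-42,0],[-0.208,-0.305,-0.033,-24,5,-44,0],[-0.208,-0.305,-0.033,-24.5,6,-45,0],[-0.208,-0.305,-0.033,-24.5,6,-45,0],[-0.208,-0.305,-0.033,-24.5,8,-45,0],[-0.208,-0.305,-0.033,-24.5,8,-45,0],[-0.208,-0.305,-0.033,-24.5,8,-45,0]]'
python3 - <<'E'
from h import *
go(.085,.04)
for n in ("scene","top"): cv2.imwrite(f"pics/{n}1.png",get_image(n)[:,:,::-1])
print(state()["ee_pos"],state()["joint_pos"].round(2))
E
```

```text
time_s: 1.8
ee_pos: [0.5089, 0.1462, 0.141]
tcp_rot: [0.541, 0.558, -0.451, -0.439]
contact_force: [0.5, -0.5, 0.5]
width: -0.002
t 1.8 target [0.5095 0.145  0.1162] turn [-0.0004  0.0012  0.0012] shift cm [-0.124  2.442  0.452] F [ 0.54 -0.52  0.52] w -0.002
[0.50970302 0.14618308 0.14192751] [ 0.31 -0.02 -0.39  1.   -0.06  0.28]
```

View pics/scene1.png

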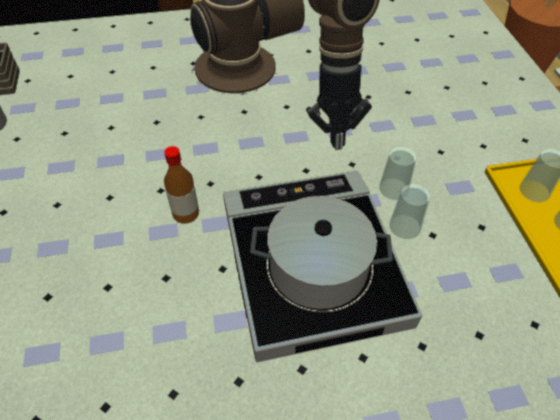

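View pics/top1.png

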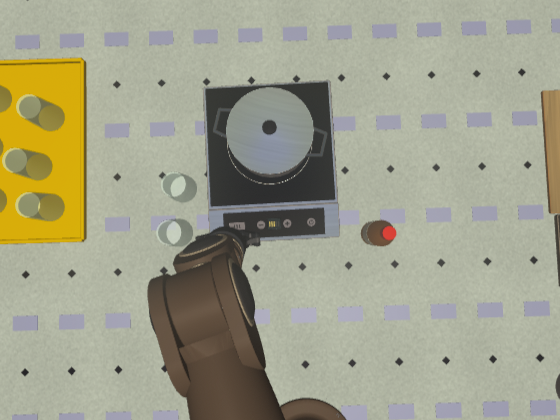

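The scene view has the shut fingertips at (338,147), in front of and above the bar. The glasses, bottle and pot are untouched. Next I'll bring the tips down to about 10 mm above the bar.

```bash
python3 -m creep '[[0,0,0,-0.12,1.5,0.2,0],[0,0,0,-0.12,3.0,0.45,0],[0,0,0,-0.12,4.4,0.45,0],[0,0,0,-0.12,5.4,0.45,0],[0,0,0,-0.12,5.4,0.45,0],[0,0,0,-0.12,5.4,0.45,0]]'
python3 - <<'E'
from h import *
go(.085,.0)
im=get_image("scene")[:,:,::-1]; cv2.imwrite("pics/s2.png",cv2.resize(im[120:230,215:375],None,fx=5,fy=5,interpolation=cv2.INTER_CUBIC))
go(.085,.0)
E
```

```text
time_s: 2.5
ee_pos: [0.5168, 0.1446, 0.0877]
tcp_rot: [0.542, 0.557, -0.451, -0.439]
contact_force: [-0.4, 0.7, 0.6]
width: 0.003
t 2.5 target [0.5179 0.1452 0.0771] turn [ 0.0008 -0.0001  0.001 ] shift cm [0.055 1.058 0.114] F [-0.43  0.73  0.61] w 0.003
t 2.55 target [0.5179 0.1452 0.0771] turn [ 0.0014 -0.0002  0.0012] shift cm [0.053 1.082 0.14 ] F [-0.21 -0.45 -0.05] w 0.006
```

View pics/s2.png

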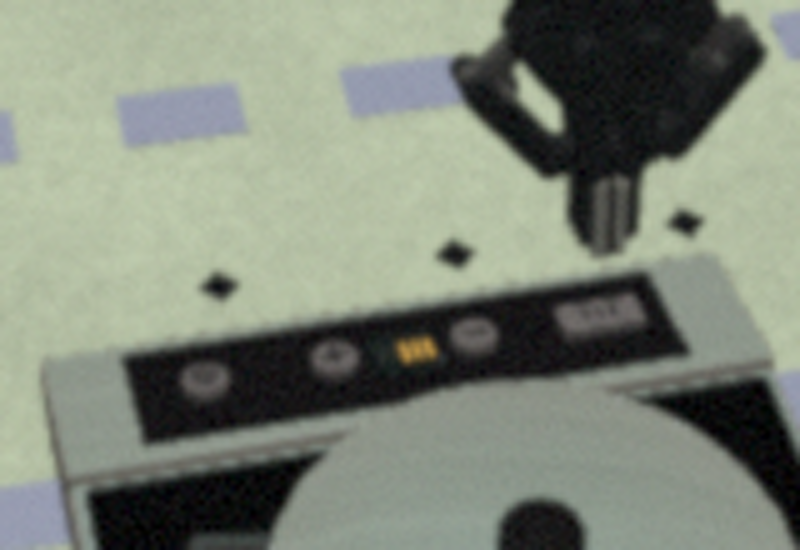

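```bash
python3 - <<'E'
from h import *
s=state(); R=Rot.from_quat(s["tcp_rot"]).as_matrix()
for L in (0,.014):
  for z in (-.011,0,.011):
    p=s["ee_pos"]+R[:,1]*L+R[:,2]*z; q=proj("scene",p); print(L,z,p.round(4),q.round(1),"crop",(q-[215,120])*5)
q=proj("scene",MID+ROW*.085); print((q-[215,120])*5)
# ray of observed tip on jaw mid-plane (y along row)
o,d=ray("scene",215+605/5,120+250/5)
k=(ROW@(s["ee_pos"]-o))/(ROW@d); X=o+k*d; 
for u,v in((605,250),(605,180),(605,254)):
  o,d=ray("scene",215+u/5,120+v/5)
  # intersect with plane of pad front edge: z=-0.011
  n=R[:,2]
  for e in(-.011,0): X=o+d*(n@(s["ee_pos"]+n*e-o))/(n@d); print((u,v),e,X.round(4),"in tool",(R.T@(X-s["ee_pos"])).round(4))
E
```

```text
0 -0.011 [0.5277 0.1449 0.0903] [336.6 175.8] crop [608.08731828 278.8820998 ]
0 0 [0.517  0.1446 0.088 ] [335.1 172.8] crop [600.27237432 263.93303044]
0 0.011 [0.5062 0.1443 0.0857] [333.5 169.8] crop [592.5790178  249.21654357]
0.014 -0.011 [0.5307 0.145  0.0766] [336.4 181.2] crop [607.14570401 306.14034967]
0.014 0 [0.5199 0.1447 0.0743] [334.9 178.2] crop [599.40342028 291.10434514]
0.014 0.011 [0.5091 0.1444 0.072 ] [333.4 175.3] crop [591.78059416 276.30033486]
[598.92360183 309.67608626]
(605, 250) -0.011 [0.5247 0.1431 0.1049] in tool [-0.0018 -0.0149 -0.011 ]
(605, 250) 0 [0.5155 0.1464 0.0946] in tool [ 0.0019 -0.0067 -0.    ]
(605, 180) -0.011 [0.5175 0.1418 0.1385] in tool [-0.0027 -0.0494 -0.011 ]
(605, 180) 0 [0.5082 0.1452 0.1287] in tool [ 0.0009 -0.0416 -0.    ]
(605, 254) -0.011 [0.5251 0.1431 0.1029] in tool [-0.0017 -0.0129 -0.011 ]
(605, 254) 0 [0.5159 0.1465 0.0926] in tool [ 0.0019 -0.0047 -0.    ]
```

The tips look farther from the panel than the state predicts, so I'll check with fresh pictures.

```bash
python3 - <<'E'
from h import *
im=get_image("scene")[:,:,::-1]; cv2.imwrite("pics/s3.png",cv2.resize(im[120:230,215:375],None,fx=5,fy=5,interpolation=cv2.INTER_CUBIC))
im=get_image("top")[:,:,::-1]; cv2.imwrite("pics/t3.png",cv2.resize(im[180:290,150:310],None,fx=5,fy=5,interpolation=cv2.INTER_CUBIC))
go(.085,0)
s=state(); R=Rot.from_quat(s["tcp_rot"]).as_matrix()
for L in (0,.014):print("top pred",(proj("top",s["ee_pos"]+R[:,1]*L)-[150,180])*5)
# earlier picture scene1
R=Rot.from_quat([0.541, 0.558, -0.451, -0.439]).as_matrix(); p=np.array([.509,.1462,.1415])
print(proj("scene",p),proj("scene",p+R[:,1]*.014), proj("scene",p+R[:,1]*.014-R[:,2]*.011))
E
```

```text
t 2.65 target [0.5179 0.1452 0.0771] turn [ 0.0017 -0.0003  0.0013] shift cm [0.055 1.086 0.15 ] F [ 0.1  -0.38  0.2 ] w -0.005
top pred [430.36033962 234.45852307]
top pred [433.07605563 228.47731315]
[337.14869831 151.70862556] [336.95492147 157.51254292] [338.58394405 160.46498544]
```

View pics/s3.png

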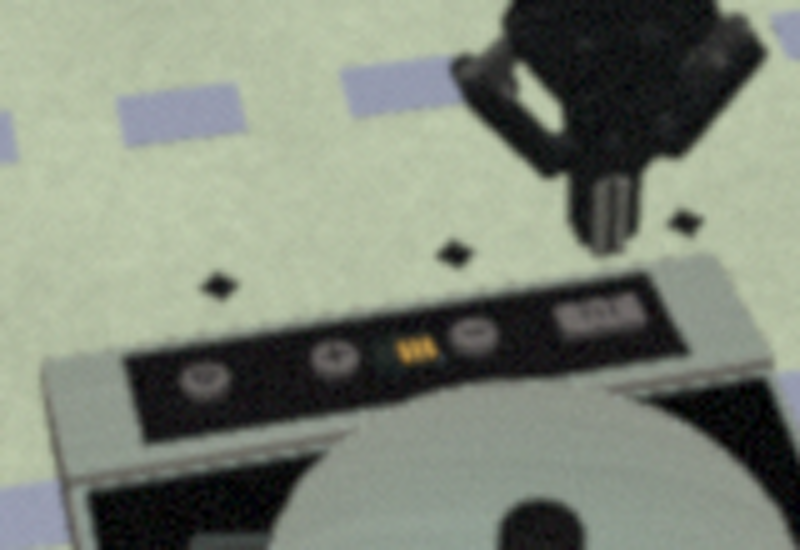

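View pics/t3.png

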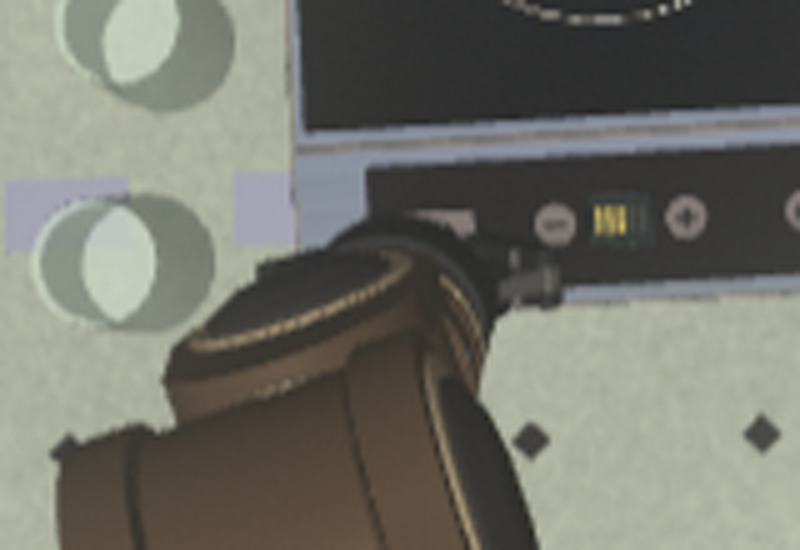

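```bash
python3 - <<'E'
from h import *
s=state(); R=Rot.from_quat(s["tcp_rot"]).as_matrix()
for a,b in (((550,283),(468,75)),((530,283),(480,80)),((550,270),(465,70)),((550,295),(465,85))):
    X,e=two((150+a[0]/5,180+a[1]/5),(215+b[0]/5,120+b[1]/5)); print(X.round(4),np.round(e,4),"tool mm",(R.T@(X-s["ee_pos"])*1000).round(1))
E
```

```text
[0.4943 0.0876 0.1835] [0.001 0.001] tool mm [-56.2 -98.5   3.7]
[0.4942 0.0944 0.1796] [0.0007 0.0007] tool mm [-49.5 -94.7   4.5]
[0.4993 0.086  0.191 ] [0.0001 0.0001] tool mm [ -57.9 -104.8   -2.7]
[0.4893 0.0882 0.1735] [0.0008 0.0008] tool mm [-55.5 -89.8  10.7]
```

The gripper's elbow knuckle triangulates to 97 mm behind the TCP and centred in tool z. So the visible tips sit roughly 25 mm farther back than stated. I'll go down in small steps, checking force and picture each time. The lateral correction is tool x +0.05 cm and z +0.14 cm.

```bash
python3 -m creep '[[0,0,0,0.05,0.2,0.1,0],[0,0,0,0.05,0.4,0.14,0],[0,0,0,0.05,0.6,0.14,0],[0,0,0,0.05,0.8,0.14,0],[0,0,0,0.05,0.8,0.14,0]]'
python3 - <<'E'
from h import *
go(.085,.0)
im=get_image("scene")[:,:,::-1]; cv2.imwrite("pics/s4.png",cv2.resize(im[120:230,215:375],None,fx=5,fy=5,interpolation=cv2.INTER_CUBIC))
E
```

```text
time_s: 3.15
ee_pos: [0.5166, 0.1448, 0.0785]
tcp_rot: [0.542, 0.557, -0.451, -0.439]
contact_force: [-0.1, 0.9, 1.0]
width: 0.002
t 3.15 target [0.5179 0.1452 0.0771] turn [-0.0003 -0.0003  0.0007] shift cm [ 0.039  0.16  -0.091] F [-0.09  0.92  1.05] w 0.002
```

View pics/s4.png

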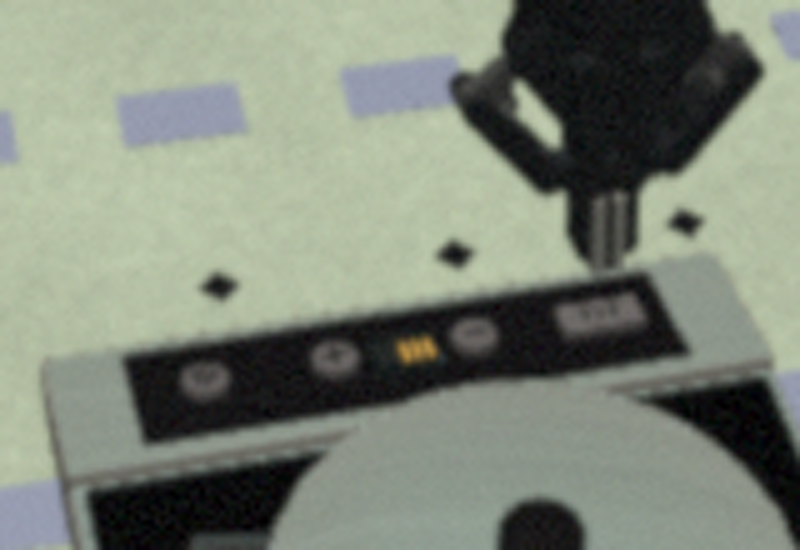

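The tip is at crop (605,268) and moved about 16 px for 9 mm, so roughly 27–30 mm remain. Going on guarded.

```bash
python3 -m creep '[[0,0,0,0,0.3,0,0],[0,0,0,0,0.6,0,0],[0,0,0,0,0.9,0,0],[0,0,0,0,1.2,0,0],[0,0,0,0,1.2,0,0],[0,0,0,0,1.2,0,0]]'
python3 - <<'E'
from h import *
go(.085,.0)
im=get_image("scene")[:,:,::-1]; cv2.imwrite("pics/s5.png",cv2.resize(im[120:230,215:375],None,fx=5,fy=5,interpolation=cv2.INTER_CUBIC))
E
```

```text
time_s: 3.8
ee_pos: [0.5192, 0.1449, 0.067]
tcp_rot: [0.542, 0.557, -0.451, -0.439]
contact_force: [-1.2, -0.3, -0.4]
width: -0.001
t 3.8 target [0.5179 0.1452 0.0771] turn [ 0.     -0.0003  0.0008] shift cm [ 0.032 -1.013 -0.074] F [-1.16 -0.26 -0.44] w -0.001
```

View pics/s5.png

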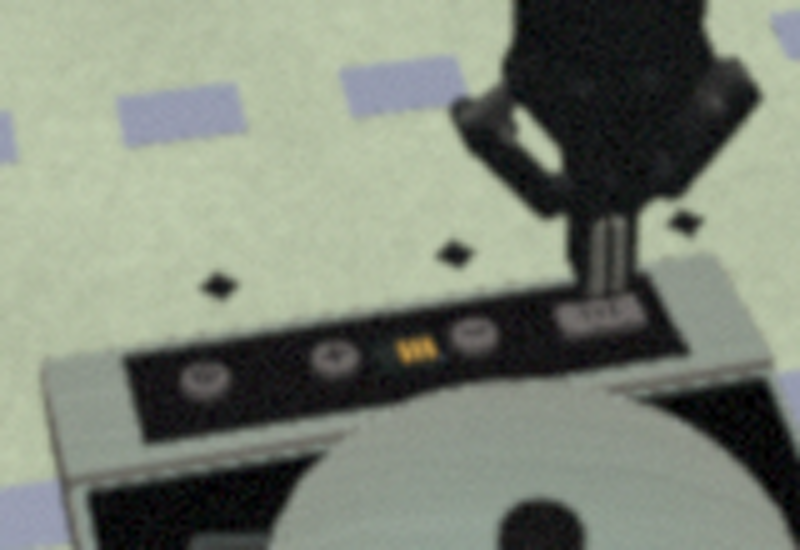

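No contact yet. The tip edge is at crop (605,297), just overlapping the upper edge of the bar in the view. About 13 mm remain.

```bash
python3 -m creep '[[0,0,0,0,0.2,0,0],[0,0,0,0,0.4,0,0],[0,0,0,0,0.6,0,0],[0,0,0,0,0.7,0,0],[0,0,0,0,0.7,0,0]]'
python3 - <<'E'
from h import *
go(.085,.0)
im=get_image("scene")[:,:,::-1]; cv2.imwrite("pics/s6.png",cv2.resize(im[120:230,215:375],None,fx=5,fy=5,interpolation=cv2.INTER_CUBIC))
im=get_image("top")[:,:,::-1]; cv2.imwrite("pics/t6.png",cv2.resize(im[180:290,150:310],None,fx=5,fy=5,interpolation=cv2.INTER_CUBIC))
E
```

```text
time_s: 4.35
ee_pos: [0.5207, 0.1449, 0.0601]
tcp_rot: [0.542, 0.557, -0.451, -0.439]
contact_force: [-0.3, -0.4, -0.1]
width: -0.005
t 4.35 target [0.5179 0.1452 0.0771] turn [-0.     -0.0002  0.0007] shift cm [ 0.033 -1.722 -0.08 ] F [-0.27 -0.41 -0.08] w -0.005
```

View pics/s6.png

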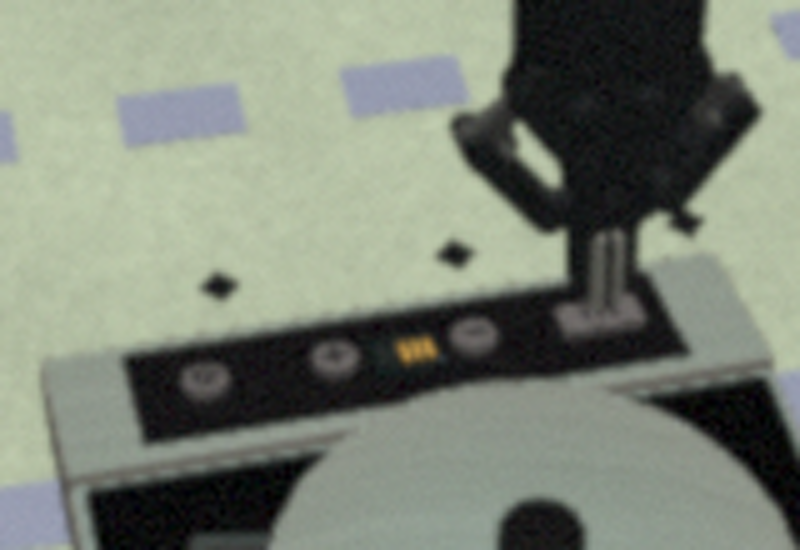

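View pics/t6.png

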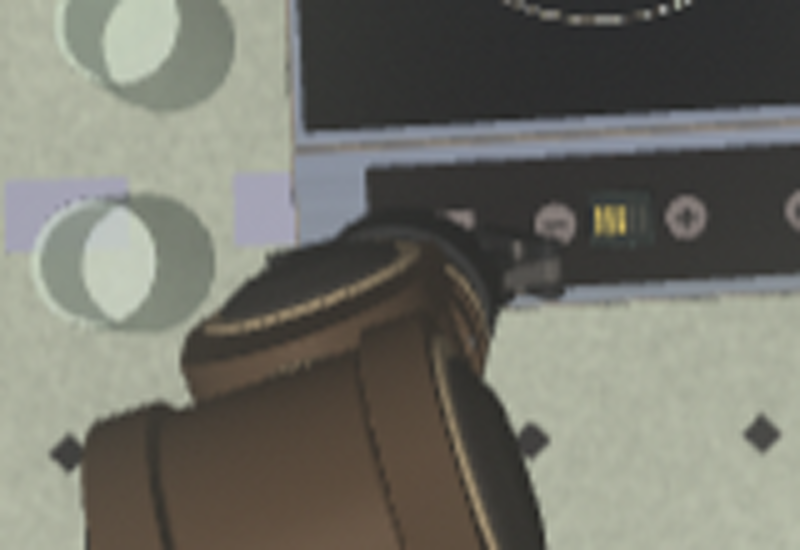

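No force yet. The tip edge is at crop (607,309), over the bar. Continuing in finer steps, a short call each.

```bash
python3 -m creep '[[0,0,0,0,0.15,0,0],[0,0,0,0,0.3,0,0],[0,0,0,0,0.3,0,0]]'; python3 -m creep '[[0,0,0,0,0.1,0,0],[0,0,0,0,0.1,0,0]]'; python3 -m creep '[[0,0,0,0,0.1,0,0],[0,0,0,0,0.1,0,0]]'
```

```text
time_s: 4.75
ee_pos: [0.5213, 0.145, 0.0571]
tcp_rot: [0.542, 0.557, -0.451, -0.439]
contact_force: [-0.2, 0.9, -0.2]
width: 0.0
time_s: 4.95
ee_pos: [0.5215, 0.145, 0.0563]
tcp_rot: [0.542, 0.557, -0.451, -0.439]
contact_force: [-0.5, 0.1, -0.6]
width: 0.002
time_s: 5.15
ee_pos: [0.5218, 0.145, 0.0553]
tcp_rot: [0.542, 0.557, -0.451, -0.439]
contact_force: [-0.5, -0.7, -0.1]
width: 0.0
```

```bash
python3 -m creep '[[0,0,0,0,0.1,0,0],[0,0,0,0,0.1,0,0]]'; python3 -m creep '[[0,0,0,0,0.1,0,0],[0,0,0,0,0.1,0,0]]'; python3 -m creep '[[0,0,0,0,0.1,0,0],[0,0,0,0,0.1,0,0]]'
python3 - <<'E'
from h import *
go(.085,.0)
im=get_image("scene")[:,:,::-1]; cv2.imwrite("pics/s7.png",cv2.resize(im[120:230,215:375],None,fx=5,fy=5,interpolation=cv2.INTER_CUBIC))
E
```

```text
time_s: 5.35
ee_pos: [0.522, 0.145, 0.0543]
tcp_rot: [0.542, 0.557, -0.451, -0.439]
contact_force: [0.6, -1.0, -0.1]
width: 0.0
time_s: 5.55
ee_pos: [0.5222, 0.145, 0.0533]
tcp_rot: [0.542, 0.557, -0.451, -0.439]
contact_force: [-0.4, 0.3, 0.2]
width: -0.002
time_s: 5.75
ee_pos: [0.5225, 0.1451, 0.0525]
tcp_rot: [0.542, 0.557, -0.451, -0.439]
contact_force: [-1.3, -0.0, 1.6]
width: 0.001
t 5.75 target [0.5179 0.1452 0.0771] turn [ 0.0004 -0.0002  0.0009] shift cm [ 0.024 -2.498 -0.056] F [-1.33 -0.04  1.61] w 0.001
```

View pics/s7.png

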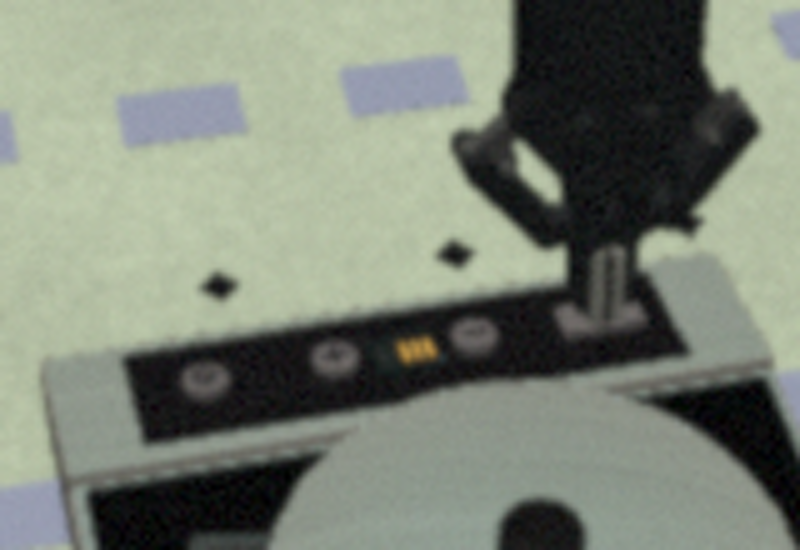

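First contact: about 1.9 N along the panel normal, with the tip lower edge on the bar at crop (607,320). Pressing now.

```bash
python3 -m creep '[[0,0,0,0,0.1,0,0],[0,0,0,0,0.1,0,0]]'; python3 -m creep '[[0,0,0,0,0.1,0,0],[0,0,0,0,0.1,0,0]]'; python3 -m creep '[[0,0,0,0,0.1,0,0],[0,0,0,0,0.1,0,0]]'
python3 - <<'E'
from h import *
go(.085,.0)
im=get_image("scene")[:,:,::-1]; cv2.imwrite("pics/s8.png",cv2.resize(im[120:230,215:375],None,fx=5,fy=5,interpolation=cv2.INTER_CUBIC))
F=[]
for i in range(3): F.append(state()["contact_force"]@N); get_image("scene")
print(F)
E
```

```text
time_s: 6.0
ee_pos: [0.5227, 0.1451, 0.0516]
tcp_rot: [0.542, 0.557, -0.451, -0.439]
contact_force: [-1.0, 0.2, 1.6]
width: 0.0
time_s: 6.2
ee_pos: [0.523, 0.1451, 0.0506]
tcp_rot: [0.542, 0.557, -0.451, -0.439]
contact_force: [-0.5, -0.7, 2.8]
width: 0.002
time_s: 6.4
ee_pos: [0.5232, 0.1451, 0.0496]
tcp_rot: [0.542, 0.557, -0.451, -0.439]
contact_force: [-1.0, -0.6, 3.0]
width: 0.001
t 6.4 target [0.5179 0.1452 0.0771] turn [ 0.0005 -0.0002  0.0009] shift cm [ 0.025 -2.797 -0.055] F [-0.96 -0.61  3.01] w 0.001
[np.float64(4.002246075086359), np.float64(3.2655079492718815), np.float64(4.034735528618283)]
```

View pics/s8.png

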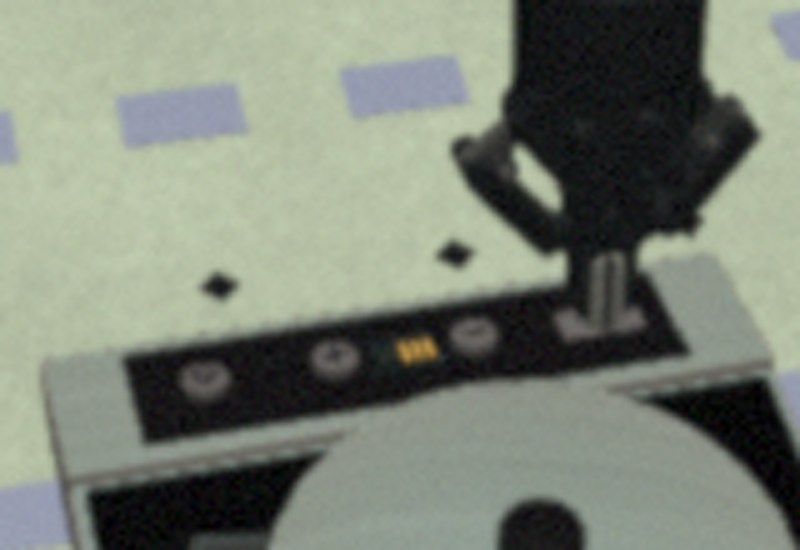

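```bash
python3 -m creep '[[0,0,0,0,0.1,0,0],[0,0,0,0,0.1,0,0]]'; python3 -m creep '[[0,0,0,0,0.1,0,0],[0,0,0,0,0.1,0,0],[0,0,0,0,0.1,0,0]]'; python3 -c "
from h import *
go(.085,0)"
```

```text
time_s: 6.8
ee_pos: [0.5233, 0.1451, 0.0489]
tcp_rot: [0.542, 0.557, -0.451, -0.439]
contact_force: [-2.0, -1.6, 4.9]
width: -0.003
time_s: 7.1
ee_pos: [0.5234, 0.1451, 0.0487]
tcp_rot: [0.542, 0.557, -0.451, -0.439]
contact_force: [-6.3, -1.7, 13.2]
width: 0.002
t 7.1 target [0.5179 0.1452 0.0771] turn [ 0.0009 -0.0002  0.0011] shift cm [ 0.025 -2.893 -0.049] F [-6.29 -1.75 13.2 ] w 0.002
```

The force jumped to 13 N at 4 mm past first contact, so the bar is fully down. I'll release it, lift, and move over the display with the fingers opening.

```bash
python3 -m creep '[[0,0,0,0,-0.5,0,0],[0,0,0,0,-1.5,0,0],[0,0,0,0,-3,0,0],[0,0,0,0,-3.5,0,0],[0,0,0,-2,-3.5,0,1.5],[0,0,0,-4,-3.5,0,3],[0,0,0,-6,-3.5,0,4.5],[0,0,0,-7.5,-3.5,0,4.5],[0,0,0,-8.5,-3.5,0,4.5],[0,0,0,-8.5,-3.5,0,4.5],[0,0,0,-8.5,-3.5,0,4.5],[0,0,0,-8.5,-3.5,0,4.5]]'
python3 - <<'E'
from h import *
go(.0,.0,L=-.011)
im=get_image("scene")[:,:,::-1]; cv2.imwrite("pics/s9.png",cv2.resize(im[120:230,215:375],None,fx=5,fy=5,interpolation=cv2.INTER_CUBIC))
E
```

```text
time_s: 8.3
ee_pos: [0.5186, 0.0604, 0.0817]
tcp_rot: [0.542, 0.557, -0.451, -0.439]
contact_force: [-1.2, -0.5, 0.3]
width: 0.526
t 8.3 target [0.5254 0.0604 0.0526] turn [0.0002 0.0003 0.0012] shift cm [-0.029  2.988 -0.062] F [-1.2  -0.51  0.32] w 0.526
```

View pics/s9.png

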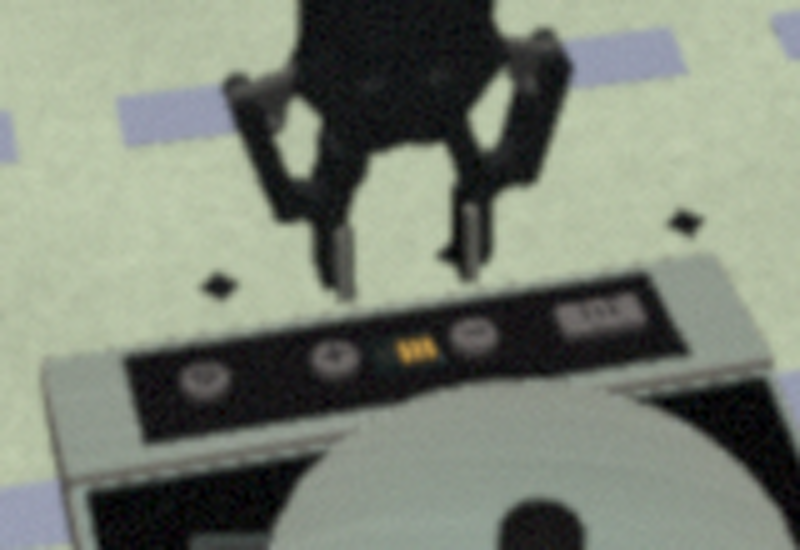

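The bar is up again (crop (600,313)). The light tip plates are at crop (345,297) and (470,278), about 125 px apart against 138 px between the keys. So I'll widen to 5.2 cm while going down halfway.

```bash
python3 -m creep '[[0,0,0,0,0.4,0,5.2],[0,0,0,0,0.8,0,5.2],[0,0,0,0,1.2,0,5.2],[0,0,0,0,1.6,0,5.2],[0,0,0,0,2.0,0,5.2],[0,0,0,0,2.0,0,5.2],[0,0,0,0,2.0,0,5.2]]'
python3 - <<'E'
from h import *
go(.0,.0,L=-.011)
im=get_image("scene")[:,:,::-1]; cv2.imwrite("pics/s10.png",cv2.resize(im[140:220,240:340],None,fx=7.5,fy=7.5,interpolation=cv2.INTER_CUBIC))
E
```

```text
time_s: 9.05
ee_pos: [0.5226, 0.06, 0.062]
tcp_rot: [0.542, 0.557, -0.451, -0.439]
contact_force: [-0.3, -0.2, 0.0]
width: 0.61
t 9.05 target [0.5254 0.0604 0.0526] turn [-0.     -0.0003  0.0009] shift cm [ 0.026  0.977 -0.078] F [-0.26 -0.19  0.01] w 0.61
```

View pics/s10.png

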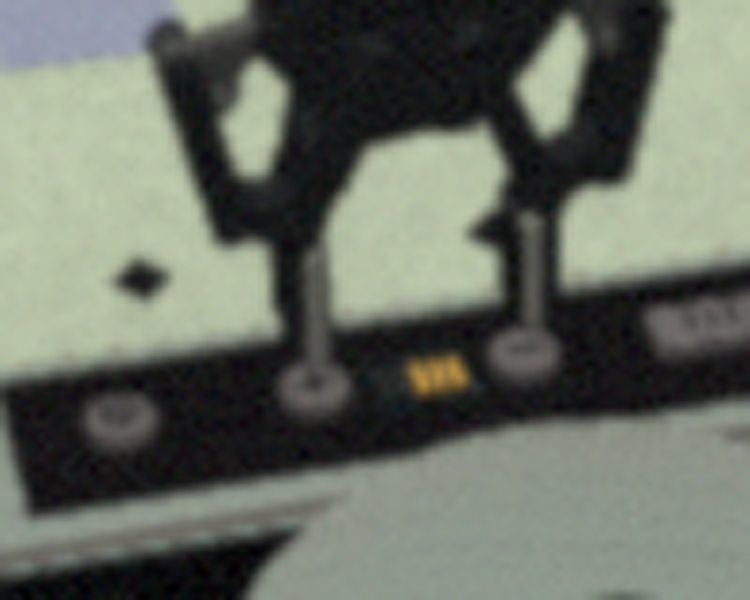

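The tip plates are at crop (320,370) and (534,333), over plus (316,390) and minus (523,355). They are well inside both keys, so I'll descend guarded.

```bash
python3 -m creep '[[0,0,0,0,0.2,0,5.2],[0,0,0,0,0.4,0,5.2],[0,0,0,0,0.6,0,5.2],[0,0,0,0,0.8,0,5.2],[0,0,0,0,0.8,0,5.2]]'; for i in 1 ; do python3 -m creep '[[0,0,0,0,0.1,0,5.2],[0,0,0,0,0.1,0,5.2]]'; done; python3 -m creep '[[0,0,0,0,0.1,0,5.2],[0,0,0,0,0.1,0,5.2]]'
python3 - <<'E'
from h import *
go(.0,.0,L=-.011)
im=get_image("scene")[:,:,::-1]; cv2.imwrite("pics/s11.png",cv2.resize(im[140:220,240:340],None,fx=7.5,fy=7.5,interpolation=cv2.INTER_CUBIC))
E
```

```text
time_s: 9.6
ee_pos: [0.5242, 0.0601, 0.054]
tcp_rot: [0.542, 0.557, -0.451, -0.439]
contact_force: [-0.4, 0.7, 0.1]
width: 0.606
time_s: 9.8
ee_pos: [0.5245, 0.0601, 0.0533]
tcp_rot: [0.542, 0.557, -0.451, -0.439]
contact_force: [-0.2, -0.3, -0.3]
width: 0.607
time_s: 10.0
ee_pos: [0.5248, 0.0601, 0.0524]
tcp_rot: [0.542, 0.557, -0.451, -0.439]
contact_force: [-0.3, 0.5, -0.1]
width: 0.608
t 10.0 target [0.5254 0.0604 0.0526] turn [ 0.0003 -0.0003  0.0008] shift cm [ 0.028 -0.013 -0.066] F [-0.29  0.54 -0.07] w 0.608
```

View pics/s11.png

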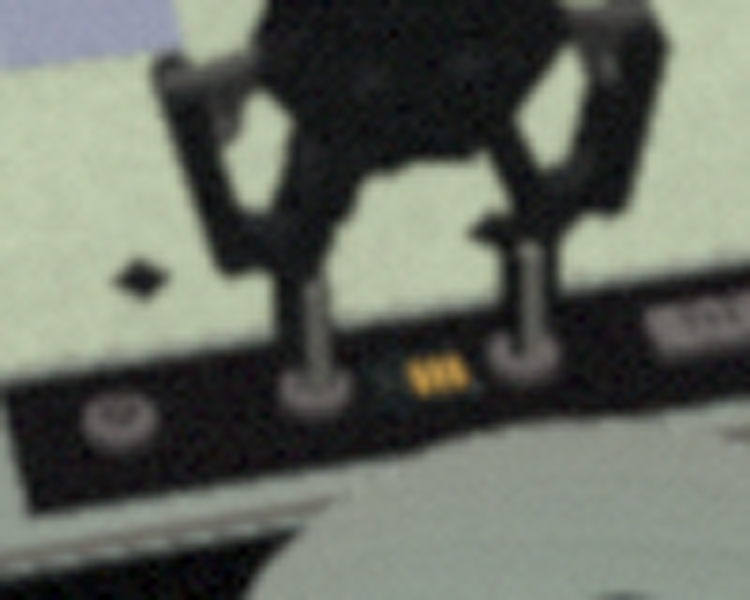

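Still no contact, as expected because the open pads stand farther back. Continuing.

```bash
for i in 1; do python3 -m creep '[[0,0,0,0,0.1,0,5.2],[0,0,0,0,0.2,0,5.2],[0,0,0,0,0.2,0,5.2]]'; done;  python3 -m creep '[[0,0,0,0,0.1,0,5.2],[0,0,0,0,0.1,0,5.2]]'; python3 -m creep '[[0,0,0,0,0.1,0,5.2],[0,0,0,0,0.1,0,5.2]]'; python3 -c "
from h import *
go(0,0,L=-.011);print(state()['torque'])"
```

```text
time_s: 10.35
ee_pos: [0.5251, 0.0601, 0.0503]
tcp_rot: [0.542, 0.557, -0.451, -0.439]
contact_force: [-0.5, 0.1, -0.3]
width: 0.61
time_s: 10.55
ee_pos: [0.5255, 0.0601, 0.0496]
tcp_rot: [0.542, 0.557, -0.451, -0.439]
contact_force: [0.8, -0.5, 0.3]
width: 0.607
time_s: 10.75
ee_pos: [0.5257, 0.0601, 0.0487]
tcp_rot: [0.542, 0.557, -0.451, -0.439]
contact_force: [-1.3, 0.4, 2.6]
width: 0.609
t 10.75 target [0.5254 0.0604 0.0526] turn [ 0.0005 -0.0003  0.0008] shift cm [ 0.027 -0.394 -0.055] F [-1.34  0.42  2.57] w 0.609
[-0.0308337   0.35271365 -0.01686916]
```

First contact: 2.9 N, which fits two keys starting at about 1.2 N each. The roll moment is small. Pressing on.

```bash
python3 -m creep '[[0,0,0,0,0.1,0,5.2],[0,0,0,0,0.1,0,5.2]]';  python3 -m creep '[[0,0,0,0,0.1,0,5.2],[0,0,0,0,0.1,0,5.2]]'
python3 - <<'E'
from h import *
for i in range(2):
  go(.0,.0,L=-.011);print(state()['torque'])
  im=get_image("scene")[:,:,::-1]
cv2.imwrite("pics/s12.png",cv2.resize(im[140:220,240:340],None,fx=7.5,fy=7.5,interpolation=cv2.INTER_CUBIC))
E
```

```text
time_s: 10.95
ee_pos: [0.5259, 0.0602, 0.0477]
tcp_rot: [0.542, 0.557, -0.451, -0.439]
contact_force: [-1.7, -0.2, 3.7]
width: 0.609
time_s: 11.15
ee_pos: [0.5261, 0.0601, 0.0467]
tcp_rot: [0.542, 0.557, -0.451, -0.439]
contact_force: [-3.2, -1.1, 5.8]
width: 0.61
t 11.15 target [0.5254 0.0604 0.0526] turn [ 0.0006 -0.0003  0.0009] shift cm [ 0.024 -0.593 -0.054] F [-3.19 -1.08  5.82] w 0.61
[-0.02378187  0.60558014  0.02349896]
t 11.2 target [0.5254 0.0604 0.0526] turn [ 0.0006 -0.0002  0.0009] shift cm [ 0.024 -0.593 -0.055] F [-2.4  -0.25  6.43] w 0.607
[-0.0300884   0.49309167 -0.07364834]
```

View pics/s12.png

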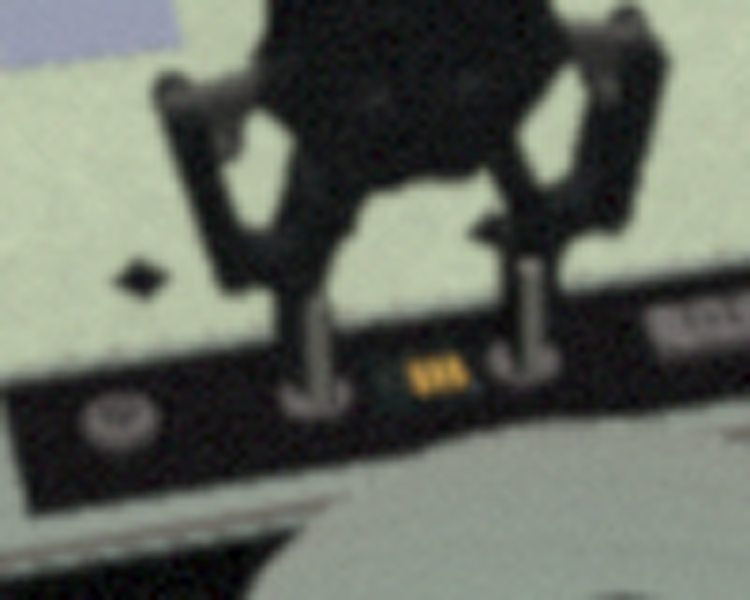

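Both keys are going down together: 6.6 N total, with the key bodies at crop (316,400) and (523,362), both visibly lower. Pressing to the stop.

```bash
python3 -m creep '[[0,0,0,0,0.1,0,5.2],[0,0,0,0,0.1,0,5.2]]';  python3 -m creep '[[0,0,0,0,0.1,0,5.2],[0,0,0,0,0.1,0,5.2]]'
python3 -c "
from h import *
go(0,0,L=-.011);print(state()['torque'])"
```

```text
time_s: 11.45
ee_pos: [0.5263, 0.0601, 0.0458]
tcp_rot: [0.542, 0.557, -0.451, -0.439]
contact_force: [-4.3, 0.2, 5.5]
width: 0.61
time_s: 11.65
ee_pos: [0.5264, 0.0601, 0.0455]
tcp_rot: [0.542, 0.557, -0.451, -0.439]
contact_force: [-6.0, -1.3, 11.3]
width: 0.605
t 11.65 target [0.5254 0.0604 0.0526] turn [ 0.0008 -0.0002  0.0009] shift cm [ 0.025 -0.722 -0.052] F [-5.96 -1.26 11.26] w 0.605
[-0.18142085  1.12092501 -0.06551271]
```

That is 12.5 N, above the 8 N that two keys need, so they are at the stop. I'll add 0.5 mm and hold for about 3.5 s.

```bash
python3 -m creep '[[0,0,0,0,0.05,0,5.2],[0,0,0,0,0.05,0,5.2],[0,0,0,0,0.05,0,5.2],[0,0,0,0,0.05,0,5.2]]'
python3 - <<'E'
from h import *
go(0,0,L=-.011);print(state()['torque'])
im=get_image("scene")[:,:,::-1]
cv2.imwrite("pics/s13.png",cv2.resize(im[140:220,240:340],None,fx=7.5,fy=7.5,interpolation=cv2.INTER_CUBIC))
E
python3 -m creep '[[0,0,0,0,0,0,5.2],[0,0,0,0,0,0,5.2],[0,0,0,0,0,0,5.2],[0,0,0,0,0,0,5.2],[0,0,0,0,0,0,5.2],[0,0,0,0,0,0,5.2],[0,0,0,0,0,0,5.2],[0,0,0,0,0,0,5.2],[0,0,0,0,0,0,5.2],[0,0,0,0,0,0,5.2],[0,0,0,0,0,0,5.2],[0,0,0,0,0,0,5.2],[0,0,0,0,0,0,5.2],[0,0,0,0,0,0,5.2],[0,0,0,0,0,0,5.2]]'
```

```text
time_s: 12.05
ee_pos: [0.5264, 0.0602, 0.0454]
tcp_rot: [0.542, 0.557, -0.45, -0.439]
contact_force: [-9.7, -0.5, 16.1]
width: 0.613
t 12.05 target [0.5254 0.0604 0.0526] turn [ 0.0011 -0.0002  0.001 ] shift cm [ 0.023 -0.725 -0.049] F [-9.69 -0.47 16.07] w 0.613
[-0.22203523  1.41055268 -0.04997044]
time_s: 13.6
ee_pos: [0.5264, 0.0602, 0.0454]
tcp_rot: [0.542, 0.557, -0.451, -0.439]
contact_force: [-8.4, -0.2, 16.1]
width: 0.608
```

View pics/s13.png

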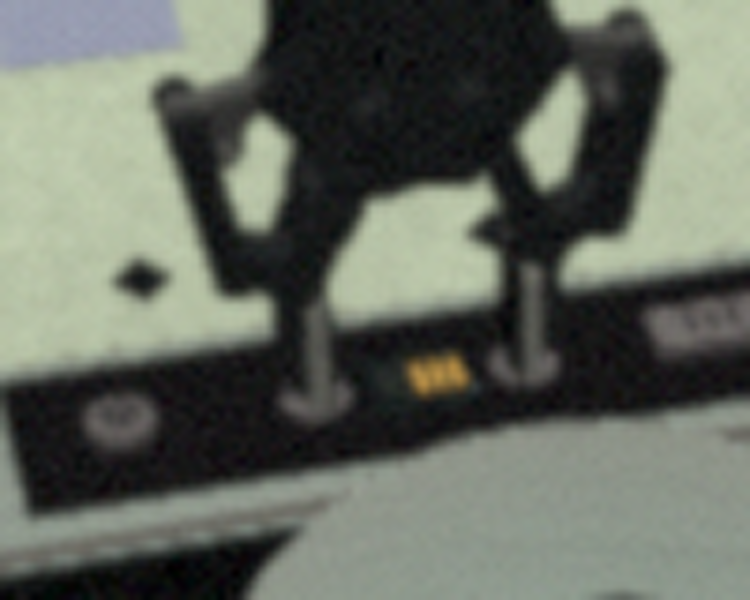

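Both keys are fully down, at crop (316,402) and (523,368), and the bar and power are up. I'll hold 1.5 s more, then lift straight off.

```bash
python3 -m creep '[[0,0,0,0,0,0,5.2],[0,0,0,0,0,0,5.2],[0,0,0,0,0,0,5.2],[0,0,0,0,0,0,5.2],[0,0,0,0,0,0,5.2],[0,0,0,0,0,0,5.2],[0,0,0,0,0,0,5.2],[0,0,0,0,0,0,5.2],[0,0,0,0,0,0,5.2],[0,0,0,0,0,0,5.2],[0,0,0,0,0,0,5.2],[0,0,0,0,0,0,5.2],[0,0,0,0,0,0,5.2],[0,0,0,0,0,0,5.2],[0,0,0,0,0,0,5.2]]'
python3 -m creep '[[0,0,0,0,-0.5,0,5.2],[0,0,0,0,-1.5,0,5.2],[0,0,0,0,-3,0,5.2],[0,0,0,0,-5,0,5.2],[0,0,0,0,-6,0,5.2],[0,0,0,0,-7,0,5.2],[0,0,0,0,-7,0,5.2],[0,0,0,0,-7,0,5.2]]'
python3 - <<'E'
from h import *
im=get_image("scene")[:,:,::-1]; cv2.imwrite("pics/s14.png",im)
cv2.imwrite("pics/s14c.png",cv2.resize(im[140:220,240:340],None,fx=7.5,fy=7.5,interpolation=cv2.INTER_CUBIC))
a=cv2.imread("pics/scene0.png")
d=np.abs(a.astype(int)-im).max(2)
for n,(r0,r1,c0,c1) in dict(bottle=(145,225,160,205),glasses=(145,240,380,430),pot=(195,310,250,392)).items(): print(n,(d[r0:r1,c0:c1]>40).sum())
print(state()["contact_force"])
E
```

```text
time_s: 15.1
ee_pos: [0.5264, 0.0602, 0.0454]
tcp_rot: [0.542, 0.557, -0.451, -0.439]
contact_force: [-9.5, -0.9, 15.7]
width: 0.611
time_s: 15.9
ee_pos: [0.5119, 0.0597, 0.1122]
tcp_rot: [0.542, 0.557, -0.451, -0.439]
contact_force: [1.3, 0.0, 0.0]
width: 0.609
bottle 0
glasses 0
pot 0
[-1.0196979  -0.23392488 -0.16019145]
```

View pics/s14.png

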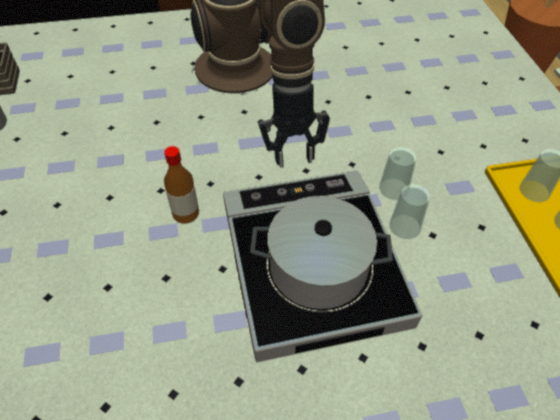

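View pics/s14c.png

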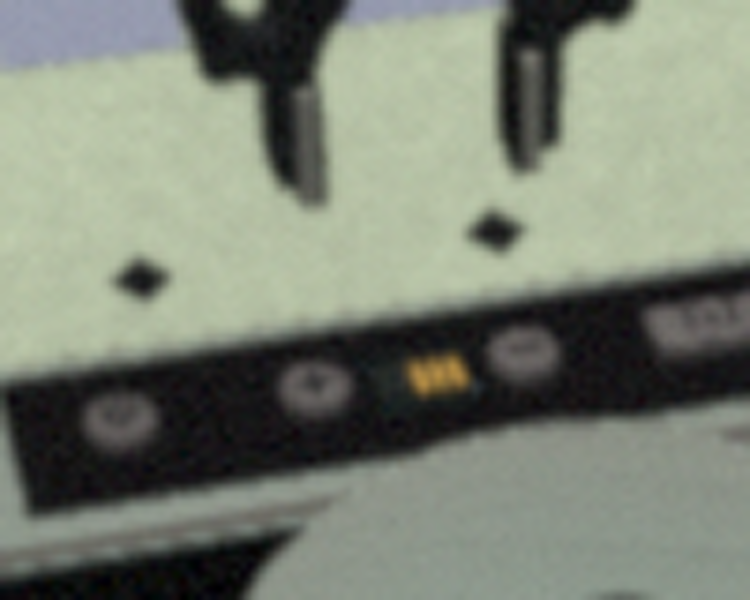

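All four keys are up again: plus is back at crop (316,390) and minus at (523,355). The fingers are clear, and the bottle, glasses and pot regions are unchanged from the first picture. Handing in.

```bash
python3 -c "
from plant import *
print(finish_job())"
```

```text
the job is handed in; nothing more can be done
None
```

I pressed the keep-warm bar with the shut fingers to its stop, about 4 mm past first contact and 13 N or more, and let it up. I then pressed minus and plus down together with the fingers 52 mm apart. They were at the stop for about 3.5 s at 12 to 19 N in total, and I lifted straight off. The job was handed in at about 16 s; it reports no verdict.

**Last checks:**
- All four keys looked up again in the picture.
- The contact force was at noise level (about 1 N).
- The picture areas around the pot, glasses and bottle matched the first picture (0 changed pixels).

**What disagreed:**
- **Fingertip position:** the shut fingertips met the key about 25 mm later than the stated 14 mm ahead of the TCP implied. I went down guarded, by picture and force.
- **Camera views:** the two cameras differed by about 2 mm on the key positions.
- **Balance of the two keys:** a small side moment (about -0.2 N m) during the hold suggests one key carried more load than the other. I have no direct reading of either key's travel. In the picture both looked fully down.

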